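Take the sloping pane out of the display case

TASK

Open the little display case for restocking: holding its clear sloping pane by the brass handle, slide it up into the head pocket until it comes up against the stop, tilt its foot out over the retaining lip, and draw the pane down and out. Do not force it, it chips where it is jammed against the frame. Then set it down gently on the bare counter to the right of the case, flat and with the handle up, and leave the jar, the dropper bottle and the spool there undisturbed.

Things in the scene. Friction and masses are not known exactly. Their poses are not given: they have to be found in the camera images.
- pane: loose clear acrylic pane, 120 (its x) x 130 (y) x 5 mm (z), about 0.17 kg. Origin: centre of its underside; z: normal of the face that bears the handle. At the start it lies in the case, foot (-x edge) 3 mm above the sill, x pointing up the slope. It lies on side ledges (the bed) and keeps there by friction.
- pane_grip (a point): upper half of the flat brass bow handle on the pane's face: x = 4 mm, 36 mm above the underside. The bar is 10 mm thick along the pane's x, 60 mm long along y, and reaches from 24 to 44 mm above the underside; it stands on two posts 8 mm wide, 44 mm apart in the clear
- pane_foot (a point): middle of the low edge of the pane's underside (x = -60 mm in the pane's frame)
- pane_head (a point): middle of the upper edge of the pane's underside (x = +60 mm in the pane's frame)
- case: wooden display case, 161 deep x 156 wide x 133 mm high, fixed. Origin: centre of its bottom; -x is its front, -y its right side for one who faces the front. Its face slopes 25 degrees from the level, rising to +x. A dark frame is screwed on the face through slots: it sits anywhere within 11 mm up or down the slope, which is not measured. Its side rails clear the pane by 3 mm
- case_sill (a point): on the case (x -66, z 55 mm), where the foot of the pane's underside starts; the sill is 3 mm lower down the slope. The frame's bottom bar, the retaining lip, covers the foot by 1 to 23 mm, depending on how the frame sits; it starts 1.5 mm above the pane's face, is 6 mm thick, and its top is 12.5 mm above the bed (the hood above the head: 16.5 mm). The foot passes over it once tilted out 0.12 rad or more
- case_pocket (a point): on the case, on the pane's bed at the mouth of the head pocket (frame in middle position). The pocket is 10.5 mm high. Its hidden stop lets the pane slide up 2.5 mm more than the lip covers it: 3.5 to 25.5 mm. At the stop 28 mm of the head are inside, and the pane can tilt by at most 0.2 rad about its head; drawn back over 32 mm along its own plane it is out
- paint_jar: paint jar with black screw lid, 72 mm across, 88 mm high, standing on the counter; origin: centre of its bottom. Leave alone.
- dropper: small dark ink bottle with a pointed black nozzle cap, 32 mm across, 115 mm high, standing on the counter; origin: centre of its bottom. Leave alone.
- spool: spool of thread with wooden ends, 31 mm across, 43 mm high, standing on the counter right of the case; origin: centre of its bottom. Leave alone (two more spools and a small jar are fixed inside the case).

How it is judged (in metres and radians):
On the way, in this order (a step that is already met when the one before it is completed fails the run):
1. the pane's foot is tilted out over the lip while its head is still in the pocket (angle between pane's own z axis and vertical below 0.345 rad and x of pane_head in the frame of case above 0.04 m and z of pane_head in the frame of case above 0.098 m), for 0.1 s.
2. the pane is brought down flat onto the counter while still in the gripper, not dropped (height (world z) of pane below 0.012 m and angle between pane's own z axis and vertical below 0.15 rad and contact force between the fingers and pane above 0.3 N), for 0.05 s.
At the end, for the whole second after the job is handed in: The pane lies flat on the counter, handle up (underside within 6 mm of the counter, tilt under 0.05 rad), its centre more than 100 mm to the right of the case's middle (the case's -y side), released and at rest (height (world z) of pane between -0.006 and 0.006 m and angle between pane's own z axis and vertical below 0.05 rad and y of pane in the frame of case below -0.1 m and linear speed of pane below 0.02 m/s); the robot touches nothing.
It fails at once if the pane is jammed against the frame, stop or sill of the case with more than 20 N (contact force between pane and case above 20 N).
It fails at once if the jar, the dropper bottle or the spool is shifted by more than 25 mm or knocked over (distance of any of paint_jar, dropper, spool from where it was at the start of the episode above 0.025 m or angle between any of paint_jar, dropper, spool's own z axis and vertical above 0.4 rad).
It also fails if it takes over 64 s, if anything falls off the work surface, if the arm or the gripper's body presses on something with over 40 N, if the wrist force passes 120 N, or if a joint passes its speed limit or range.

ROBOT

A 6-joint arm with a two-finger parallel gripper is mounted at the origin on a cart in front of the work surface, level with it; the furniture and walls round the work are solid. World frame = base frame: x ahead of the robot, y to its left, z up, the work surface at z = 0. Lengths are in mm, angles in degrees, forces in N, time in s.
With the tool pointing down it reaches from about 300 to 875 mm from the base axis. Payload 6.4 kg.
Tool frame: the origin (TCP) lies at the very end of the fingers, on their centre line; the grasp point (between the pads) lies 19 mm behind it; z points along the fingers, y is the line along which they close (so a half turn about z gives the same grasp; the last joint's range is limited). The gripper opens to 88 mm and grips with 3 to 60 N. Pads are 18 mm wide; open, the fingers measure 123 mm over their backs; the gripper's body (75 mm by 187 mm) begins 45 mm behind the grasp point.
Start: joints at [-11.82, 10.359, 92.074, -0, 77.567, -11.82], TCP at [575.014, 0.015, 238.714] pointing down, gripper open.
Joint ranges: [-171.53, 171.53], [-51.25, 118.39], [17.06, 147.69], [-65.23, 245.23], [0, 150.52], [-178.68, 178.68]. Speed limits (degrees/s): [147.25, 147.25, 172.46, 180, 180, 180].

INTERFACE

Orientations are given as [roll, pitch, yaw] about the fixed x, y, z axes, in that order (R = Rz(yaw) Ry(pitch) Rx(roll)).
In Python, from workcell import manip, grab_frame gives the robot as it stands.
- The arm moves only by the tool arm_command, never from a script. Its argument "plan" is one flat list of numbers, 5 for each row, row after row: the closure, from 0 (fully open) to 1 (shut), then the shift along the world's x, y, z normalised to -1 to 1, where 1 is 30 mm, then the turn about the world's z normalised to -1 to 1, where 1 is 0.1 rad. In form: [grip, dx, dy, dz, turn, grip, dx, dy, dz, turn, ...]. A call has 1 to 10 rows; each row shifts and turns the commanded pose from where the row before left it; what a row does not reach is not made up. A row lasts 1/12 s, in which the tool goes at most 41.7 mm and 7.16 degrees, less where a joint would pass 70% of its speed; a pose out of reach is approached as far as the arm can. A call with a number of a shift or a turn outside -1 to 1 is refused whole. A call with a gripper value outside its range is refused whole. The fingers move at their own pace and stop on an object; the grip force is fixed at half the most. Time passes only in rows, so rows that do not move let the fingers close. It gives the time, the measured TCP pose, the force, the opening and the grip force at its end, in the units of the state.
- manip.get_state(): the state, without advancing time (a new reading comes with each control period).
- grab_frame(name): name is "scene" or "side" or "wrist"; returns a dict with "color" (480x640x3 uint8, red, green, blue), "intrinsics" (3x3 intrinsics, pixels), "k1" (the pictures are not rectified: a ray, as slopes to the right and down, at radius r is drawn at 1 + k1 r^2 times it, then the intrinsics apply), "cam_to_world" (4x4, takes a point from camera to world coordinates). Camera axes: x right, y down, z forward; pixel columns grow to the right and rows downward; lengths in mm; the calibration is good to about 2 mm. A picture is of the moment at which its call begins. There is no depth.
- manip.close_job(): hands the job in; it is judged then, once.
The state is a dict: "time_s": time; "joint_pos": joint angles; "qvel": joint speeds; "joint_efforts": joint torques, N m; "tcp_pos": TCP position; "eef_rot": TCP orientation; "wrist_force": force on the tool from outside, world axes, zero at the start; "ft_torque": the same for the moment, N m; "width": finger opening in mm; "grasp_force": force on a finger pad.
Only numpy, scipy, OpenCV 4.12 (cv2) and the standard library are available. Lean on these libraries where they do the work, as an engineer would, in place of code of your own. Each camera call takes 0.05 s, during which the arm holds its last target. There are 200 camera calls.

## Working session

There is one attempt and no reset: what is moved stays moved. The work goes in short steps, Python scripts to look and compute and a tool call to move; the robot and the scene stay as the last step left them, time stands still between calls to the robot, and variables do not carry over. Pictures are saved under pics/ and viewed, at most 10 in all, crops included, and the job is handed in when it is done.

Besides the shell and the picture viewer there is one more tool, called by a JSON object that holds its "api" and its "payload". arm_command: Moves the arm, as the interface text tells. Its arguments: {"type":"object","properties":{"plan":{"type":"array"}},"required":["plan"]}

```bash
mkdir -p pics; ls; cat > h.py <<'E'
import numpy as np, cv2
from workcell import manip, grab_frame
def grab(n,tag):
    f=grab_frame(n); cv2.imwrite(f"pics/{tag}.png",f["color"][:,:,::-1]); np.savez(f"pics/{tag}.npz",**{k:np.array(v) for k,v in f.items()}); return f
def load(tag): return dict(np.load(f"pics/{tag}.npz"))
def rays(f,uv):
    K=np.array(f["intrinsics"],float); k=float(f["k1"]); T=np.array(f["cam_to_world"])
    p=cv2.undistortPoints(np.array(uv,float).reshape(-1,1,2),K,np.array([k,0,0,0,0.])).reshape(-1,2)
    return T[:3,3], np.c_[p,np.ones(len(p))]@T[:3,:3].T
def plane(f,uv,z):
    o,d=rays(f,uv); return o+d*((z-o[2])/d[:,2])[:,None]
def proj(f,P):
    K=np.array(f["intrinsics"],float); T=np.linalg.inv(np.array(f["cam_to_world"]))
    return cv2.projectPoints(np.array(P,float).reshape(-1,1,3),cv2.Rodrigues(T[:3,:3])[0],T[:3,3],K,np.array([float(f["k1"]),0,0,0,0.]))[0].reshape(-1,2)
def tri(fs,uvs):
    A=np.zeros((3,3));b=np.zeros(3);L=[]
    for f,uv in zip(fs,uvs):
        o,d=rays(f,[uv]);d=d[0]/np.linalg.norm(d[0]);M=np.eye(3)-np.outer(d,d);A+=M;b+=M@o;L.append((M,o))
    x=np.linalg.solve(A,b); return x,[float(np.linalg.norm(M@(x-o))) for M,o in L]
E
python3 - <<'E'
from h import *
for n in ("scene","side","wrist"):
    f=grab(n,n+"0"); print(n,np.round(f["intrinsics"],1).tolist(),f["k1"],np.round(f["cam_to_world"],3).tolist())
print(manip.get_state())
E
```

```text
pics
scene [[595.5, 0.0, 324.0], [0.0, 595.5, 237.7], [0.0, 0.0, 1.0]] -0.19943448780863915 [[0.735, -0.358, 0.576, -59.312], [-0.678, -0.375, 0.632, -564.196], [-0.01, -0.855, -0.518, 612.637], [0.0, 0.0, 0.0, 1.0]]
side [[471.8, 0.0, 324.3], [0.0, 471.8, 237.5], [0.0, 0.0, 1.0]] -0.12194701633956916 [[0.885, -0.273, 0.378, 116.678], [-0.466, -0.504, 0.727, -635.886], [-0.008, -0.819, -0.573, 649.152], [0.0, 0.0, 0.0, 1.0]]
wrist [[403.8, 0.0, 314.7], [0.0, 403.8, 240.4], [0.0, 0.0, 1.0]] -0.010467907389130154 [[1.0, 0.0, -0.002, 574.073], [-0.0, -0.965, -0.262, 67.191], [-0.002, 0.262, -0.965, 382.848], [0.0, 0.0, 0.0, 1.0]]
{'time_s': 0.15, 'joint_pos': array([-1.18225327e+01,  1.03890806e+01,  9.21170051e+01,  8.42399363e-04,
        7.75671037e+01, -1.18179264e+01]), 'qvel': array([-0.10406386, -0.14881577, -0.19758471, -0.05204068,  0.00974539,
        0.02611717]), 'joint_efforts': array([ 2.17843895e-03, -4.34232402e+01, -3.42173409e+01,  7.02767819e-02,
        3.56537139e-02, -6.69761539e-05]), 'tcp_pos': array([5.74607098e+02, 8.00973354e-02, 2.38059464e+02]), 'eef_rot': array([-1.79928530e+02, -1.57943291e-02,  8.99952020e+01]), 'wrist_force': array([-0.29979863,  0.21373725,  1.05677345]), 'ft_torque': array([-0.00137069,  0.00439141,  0.03311237]), 'grasp_force': 0.0, 'width': 88.4725937923761}
```

View pics/scene0.png

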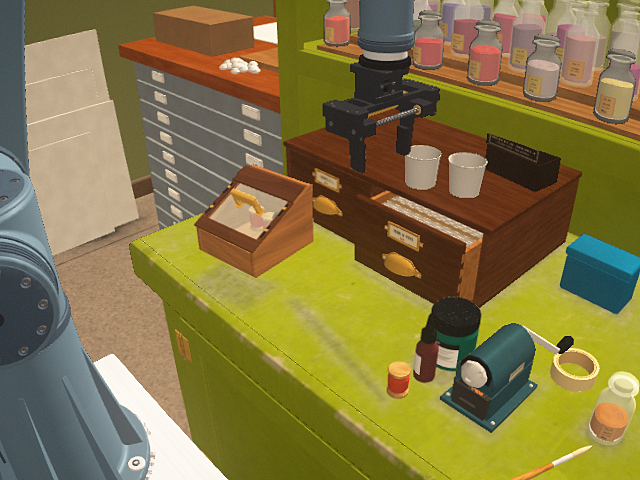

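View pics/wrist0.png

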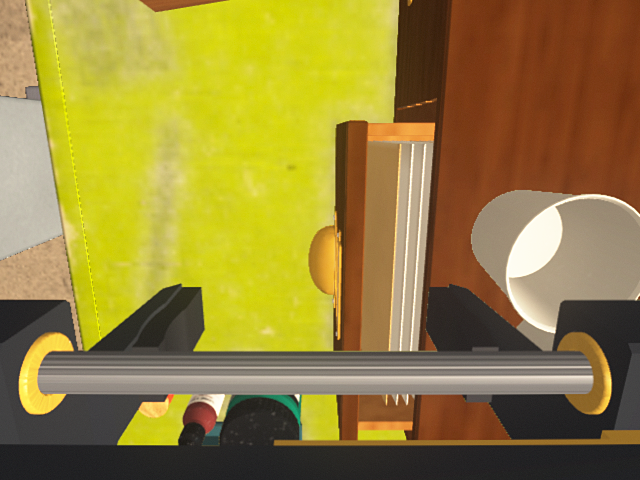

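View pics/side0.png

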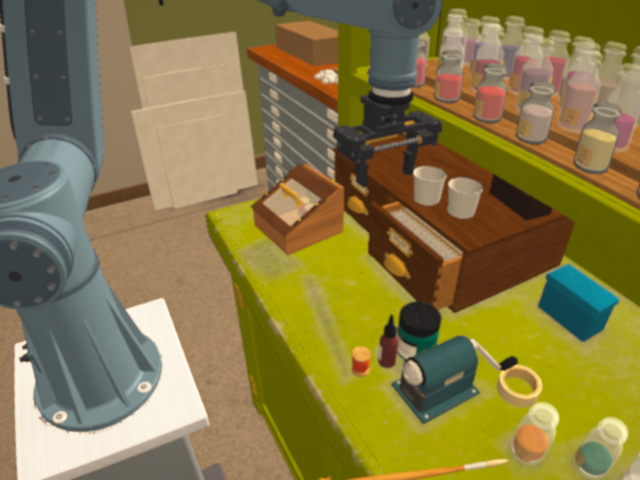

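```bash
python3 - <<'E'
from h import *
a=cv2.imread("pics/scene0.png")[155:285,185:325]; b=cv2.imread("pics/side0.png")[155:255,245:350]
a=cv2.resize(a,None,fx=4,fy=4,interpolation=cv2.INTER_CUBIC)  # 560x520
b=cv2.resize(b,(240*1,228),interpolation=cv2.INTER_CUBIC)
c=np.zeros((520,800,3),np.uint8); c[:,:560]=a; c[:228,560:]=b
cv2.imwrite("pics/m1.png",c)
f=load("scene0")
print(np.round(plane(f,[[256,274],[313,240],[199,250],[397,395],[425,378],[458,370]],0),0))
E
```

```text
[[ 446.  174.    0.]
 [ 600.  191.    0.]
 [ 415.  316.    0.]
 [ 408. -199.    0.]
 [ 462. -205.    0.]
 [ 510. -229.    0.]]
```

View pics/m1.png

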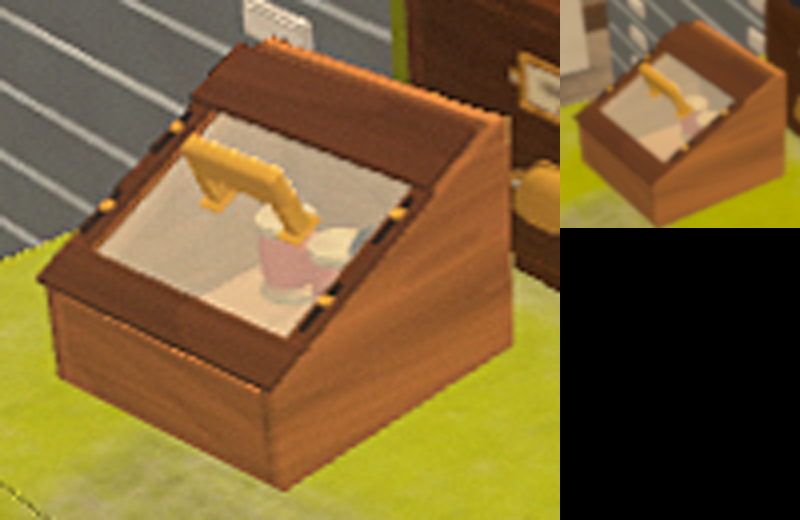

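{"api": "arm_command", "payload": {"plan": [0, -0.5, 0.5, 0, 0.5, 0, -0.5, 0.8, 0, 1, 0, -0.4, 0.8, 0, 1, 0, -0.3, 0.8, 0, 1, 0, -0.3, 0.8, 0, 1, 0, -0.2, 0.8, 0, 1, 0, 0, 0.8, 0, 1, 0, 0, 0.8, 0, 1, 0, 0, 0.8, 0, 1, 0, 0, 0.8, 0, 1]}}

```text
time_s: 0.98
tcp_pos: [508.6, 232.2, 238.5]
eef_rot: [-180.0, -0.0, 144.7]
wrist_force: [0.4, 0.8, -0.2]
width: 88.3
grasp_force: 0.0
```

{"api": "arm_command", "payload": {"plan": [0, 0, 0.5, 0, 1, 0, 0, 0.2, 0, 1, 0, 0, 0, 0, 1, 0, 0, 0, 0, 1, 0, 0, 0, 0, 1, 0, 0, 0, 0, 1, 0, 0, 0, 0, 1, 0, 0, 0, 0, 0.6, 0, 0, 0, 0, 0, 0, 0, 0, 0, 0]}}

```text
time_s: 1.82
tcp_pos: [508.8, 252.0, 238.4]
eef_rot: [-180.0, -0.0, -172.1]
wrist_force: [0.3, -0.5, 1.0]
width: 87.8
grasp_force: 0.0
```

```bash
python3 - <<'E'
from h import *
f=grab("wrist","w1"); s=manip.get_state(); print(s["tcp_pos"],s["eef_rot"],s["wrist_force"],s["joint_pos"])
a,b=load("scene0"),load("side0")
for g,(x0,x1,y0,y1) in ((a,(185,275,180,225)),(b,(265,320,170,220))):
    c=cv2.cvtColor(g["color"],cv2.COLOR_RGB2HSV)[y0:y1,x0:x1]
    m=cv2.inRange(c,(14,140,130),(28,255,255)); n,l,st,ce=cv2.connectedComponentsWithStats(m); i=1+np.argmax(st[1:,4])
    r=cv2.minAreaRect(np.argwhere(l==i)[:,::-1].astype(np.float32)); print(st[i],ce[i]+[x0,y0],(cv2.boxPoints(r)+[x0,y0]).round(1).tolist())
E
```

```text
[508.89135185 251.98582846 238.50309589] [-1.79996794e+02 -2.29087171e-02 -1.72145576e+02] [ 0.16507155  0.46227216 -0.34485226] [ 1.43707387e+01  9.47871087e+00  9.31170870e+01 -6.00253764e-04
  7.74273267e+01 -8.34835556e+01]
[ 45   8  35  29 384] [246.0078125  200.92708333] [[225.3, 201.9], [231.6, 187.3], [267.2, 202.5], [260.9, 217.1]]
[ 14  12  24  25 205] [289.97073171 193.42926829] [[275.2, 188.2], [282.2, 180.4], [304.4, 200.3], [297.4, 208.1]]
```

View pics/w1.png

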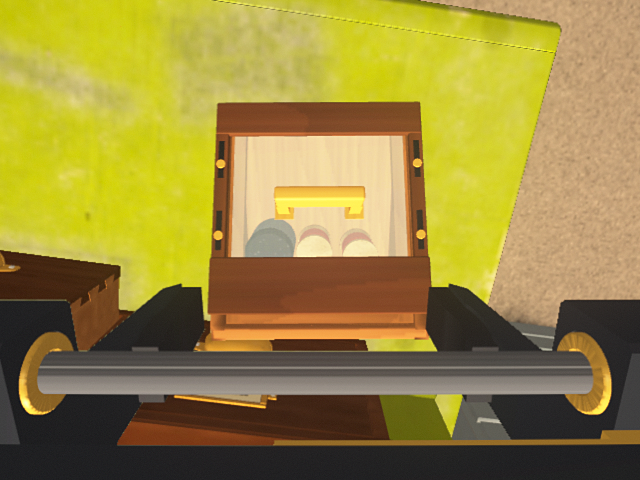

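```bash
python3 - <<'E'
from h import *
f=load("w1"); c=cv2.cvtColor(f["color"],cv2.COLOR_RGB2HSV)
m=cv2.inRange(c,(18,150,120),(34,255,255)); m[:150]=0;m[230:]=0;m[:,:250]=0;m[:,390:]=0
ys,xs=np.nonzero(m)
for y in range(ys.min(),ys.max()+1,2):
    r=xs[ys==y]; print(y,r.min(),r.max(),len(r),c[y,320].tolist(), end=' | ')
print()
L=[];R=[]
for y in range(190,204): r=xs[ys==y]; L.append(r.min());R.append(r.max()+1)
l,r=np.median(L),np.median(R);print(l,r)
for z in (115,122): 
    P=plane(f,[[l,187],[r,187],[l,200],[r,200]],z); print(z,P.round(1).tolist(),np.linalg.norm(P[1]-P[0]))
# case yaw from lip bottom edge and hood edges: fit lines by brown/green contrast
g=cv2.cvtColor(f["color"],cv2.COLOR_RGB2HSV); green=cv2.inRange(g,(27,120,60),(40,255,255))
print([(x,int(np.nonzero(green[:,x]==0)[0][np.nonzero(green[:,x]==0)[0]>85].min())) for x in range(225,416,20)])
print("side edges",[(y,int(np.nonzero(green[y,:300])[0].max()+1), int(350+np.nonzero(green[y,350:])[0].min())) for y in range(110,250,15)])
a,b=load("scene0"),load("side0")
print(tri([a,b],[(246,201),(290,193.4)]),tri([a,b,f],[(246,201),(290,193.4),((l+r)/2,198)]))
# case frame from scene bottom corners
Q=plane(a,[[255.75,277.25],[313,241.25],[200,248.75]],0);print(Q.round(1).tolist())
E
```

```text
186 290 362 19 [18, 156, 216] | 188 275 363 89 [19, 186, 236] | 190 275 363 89 [20, 183, 240] | 192 275 364 90 [22, 181, 245] | 194 274 364 91 [22, 182, 248] | 196 274 364 91 [23, 179, 250] | 198 275 364 25 [29, 144, 255] | 200 275 363 72 [29, 150, 255] | 202 275 362 88 [27, 168, 255] | 204 275 362 88 [28, 164, 255] | 206 275 362 88 [27, 154, 255] | 208 275 362 35 [19, 76, 242] | 210 275 362 37 [20, 81, 243] | 212 275 362 37 [21, 79, 245] | 214 275 362 36 [21, 80, 245] | 216 275 362 36 [21, 78, 245] | 218 275 362 35 [21, 80, 245] | 
275.0 365.0
115 [[480.8, 221.4, 115.0], [472.7, 280.7, 115.0], [489.5, 222.4, 115.0], [481.3, 282.2, 115.0]] 59.85344397038288
122 [[479.8, 221.9, 122.0], [471.9, 279.7, 122.0], [488.3, 222.9, 122.0], [480.2, 281.1, 122.0]] 58.292342011105035
[(225, 86), (245, 86), (265, 86), (285, 98), (305, 102), (325, 102), (345, 102), (365, 102), (385, 102), (405, 102)]
side edges [(110, 216, 421), (125, 216, 422), (140, 216, 422), (155, 215, 423), (170, 214, 424), (185, 214, 425), (200, 300, 350), (215, 213, 426), (230, 212, 427), (245, 211, 428)]
(array([487.99125941, 247.95686974, 106.57662024]), [0.32383610402745416, 0.3238361040273885]) (array([488.21389489, 251.25556214, 104.73032476]), [1.7426161676128205, 1.0891677395410193, 2.7546581567406094])
[[439.8, 166.5, 0.0], [596.8, 187.6, 0.0], [418.5, 319.0, 0.0]]
```

{"api": "arm_command", "payload": {"plan": [0.1, -0.83, -0.01, 0, 0, 0.1, 0, 0, -0.8, 0, 0.1, 0, 0, -0.8, 0, 0.1, 0, 0, -0.8, 0, 0.1, 0, 0, -0.8, 0, 0.1, 0, 0, -0.4, 0, 0.1, 0, 0, 0, 0, 0.1, 0, 0, 0, 0]}}

```text
time_s: 2.53
tcp_pos: [484.0, 251.7, 130.7]
eef_rot: [-180.0, -0.1, -172.1]
wrist_force: [0.4, -0.0, -0.1]
width: 79.0
grasp_force: 0.0
```

```bash
python3 - <<'E'
from h import *
f=grab("wrist","w2"); s=manip.get_state(); print(s["tcp_pos"],s["eef_rot"],s["wrist_force"],s["width"])
E
```

```text
[484.83892694 251.91337774 131.73723894] [ 1.79991882e+02  6.77112609e-02 -1.72055304e+02] [0.43760139 0.22747779 0.77045404] 79.40623780913863
```

View pics/w2.png

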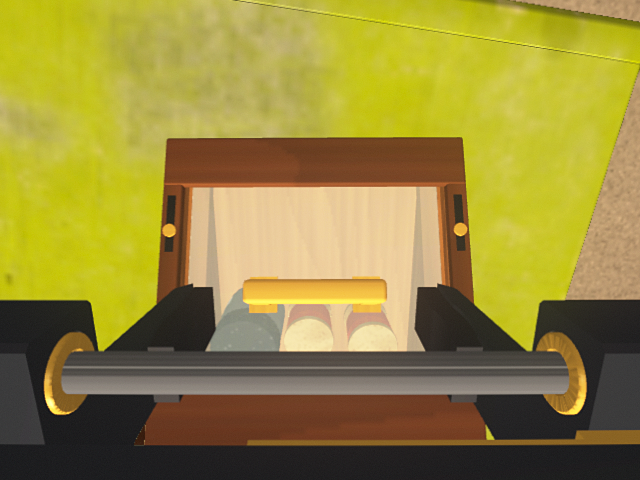

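{"api": "arm_command", "payload": {"plan": [0.1, 0, 0, -0.6, 0, 0.1, 0, 0, -0.6, 0, 0.2, 0, 0, 0, 0, 0.27, 0, 0, 0, 0, 0.27, 0, 0, 0, 0, 0.29, 0, 0, 0, 0, 0.29, 0, 0, 0, 0]}}

```text
time_s: 3.17
tcp_pos: [485.1, 252.0, 96.2]
eef_rot: [180.0, 0.1, -172.0]
wrist_force: [0.4, -0.2, -0.6]
width: 62.3
grasp_force: 0.0
```

{"api": "arm_command", "payload": {"plan": [0.31, 0, 0, 0, 0, 0.31, 0, 0, 0, 0]}}

```text
time_s: 3.33
tcp_pos: [484.5, 251.8, 95.3]
eef_rot: [180.0, 0.1, -172.0]
wrist_force: [-0.0, -0.2, 0.1]
width: 60.5
grasp_force: 0.0
```

```bash
python3 - <<'E'
from h import *
f=grab("wrist","w3"); s=manip.get_state(); print(s["tcp_pos"],s["wrist_force"],s["ft_torque"],s["width"],s["grasp_force"])
E
```

```text
[484.318999   251.78642424  95.10347087] [-1.08471869 -0.03235029  0.52497466] [ 0.12496018 -0.08740199  0.03699128] 60.876611513144965 0.0
```

View pics/w3.png

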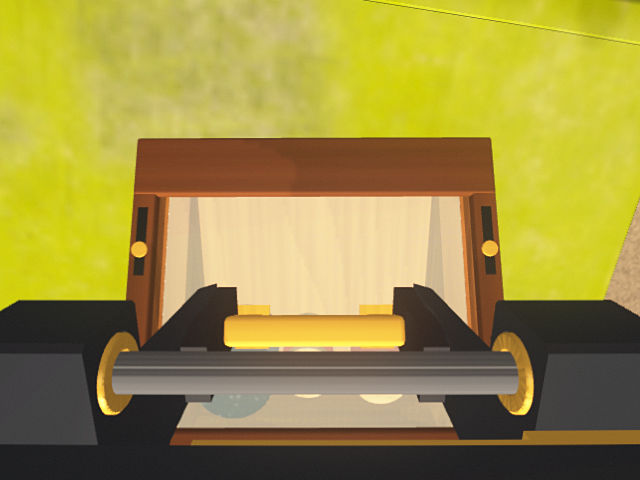

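{"api": "arm_command", "payload": {"plan": [0.34, 0, 0, 0, 0, 0.4, 0, 0, 0, 0, 0.5, 0, 0, 0, 0, 0.5, 0, 0, 0, 0]}}

```text
time_s: 3.72
tcp_pos: [484.2, 251.8, 95.0]
eef_rot: [-180.0, 0.0, -172.0]
wrist_force: [-1.5, 0.2, 3.4]
width: 59.6
grasp_force: 30.0
```

{"api": "arm_command", "payload": {"plan": [0.5, 0.03, 0.004, 0.014, 0, 0.5, 0.03, 0.004, 0.014, 0, 0.5, 0.03, 0.004, 0.014, 0, 0.5, 0.03, 0.004, 0.014, 0, 0.5, 0, 0, 0, 0]}}

```text
time_s: 4.13
tcp_pos: [485.2, 251.9, 95.5]
eef_rot: [-180.0, -0.3, -172.0]
wrist_force: [-8.8, -0.9, 6.5]
width: 59.6
grasp_force: 30.0
```

{"api": "arm_command", "payload": {"plan": [0.5, 0.03, 0.004, 0.014, 0, 0.5, 0.03, 0.004, 0.014, 0, 0.5, 0, 0, 0, 0]}}

```text
time_s: 4.38
tcp_pos: [486.9, 252.1, 96.3]
eef_rot: [-180.0, -0.4, -172.0]
wrist_force: [-8.4, -0.4, 5.0]
width: 59.2
grasp_force: 30.0
```

{"api": "arm_command", "payload": {"plan": [0.5, -0.007, -0.001, 0.015, 0, 0.5, -0.007, -0.001, 0.015, 0, 0.5, 0, 0, 0, 0]}}

```text
time_s: 4.63
tcp_pos: [489.2, 252.4, 97.9]
eef_rot: [-180.0, 0.0, -172.0]
wrist_force: [-0.0, 0.4, -0.3]
width: 59.6
grasp_force: 30.0
```

{"api": "arm_command", "payload": {"plan": [0.5, 0.03, 0.004, 0.014, 0, 0.5, 0.03, 0.004, 0.014, 0, 0.5, 0, 0, 0, 0]}}

```text
time_s: 4.88
tcp_pos: [491.4, 252.6, 99.1]
eef_rot: [180.0, 0.0, -172.0]
wrist_force: [0.2, -0.1, -1.5]
width: 59.6
grasp_force: 30.0
```

{"api": "arm_command", "payload": {"plan": [0.5, 0.03, 0.004, 0.014, 0, 0.5, 0, 0, 0, 0]}}

```text
time_s: 5.05
tcp_pos: [492.1, 252.7, 99.5]
eef_rot: [-180.0, 0.0, -172.0]
wrist_force: [0.4, -0.2, -1.8]
width: 59.2
grasp_force: 30.0
```

{"api": "arm_command", "payload": {"plan": [0.5, 0.03, 0.004, 0.014, 0, 0.5, 0, 0, 0, 0]}}

```text
time_s: 5.22
tcp_pos: [492.9, 252.9, 99.9]
eef_rot: [180.0, 0.0, -172.0]
wrist_force: [-0.4, -0.2, -1.2]
width: 59.6
grasp_force: 30.0
```

{"api": "arm_command", "payload": {"plan": [0.5, 0.03, 0.004, 0.014, 0, 0.5, 0, 0, 0, 0]}}

```text
time_s: 5.38
tcp_pos: [493.8, 253.0, 100.3]
eef_rot: [180.0, 0.0, -172.0]
wrist_force: [0.1, 0.4, -1.1]
width: 59.6
grasp_force: 30.0
```

{"api": "arm_command", "payload": {"plan": [0.5, 0.03, 0.004, 0.014, 0, 0.5, 0, 0, 0, 0]}}

```text
time_s: 5.55
tcp_pos: [493.8, 253.0, 100.3]
eef_rot: [-180.0, -0.1, -172.0]
wrist_force: [-2.5, -0.1, -1.6]
width: 59.8
grasp_force: 30.0
```

{"api": "arm_command", "payload": {"plan": [0.5, 0.03, 0.004, 0.014, 0, 0.5, 0, 0, 0, 0]}}

```text
time_s: 5.72
tcp_pos: [493.9, 253.0, 100.4]
eef_rot: [-180.0, -0.2, -172.0]
wrist_force: [-5.0, 0.3, -1.8]
width: 59.5
grasp_force: 30.0
```

{"api": "arm_command", "payload": {"plan": [0.5, -0.04, -0.005, -0.019, 0, 0.5, -0.04, -0.005, -0.019, 0, 0.5, 0, 0, 0, 0]}}

```text
time_s: 5.97
tcp_pos: [493.4, 253.0, 100.1]
eef_rot: [180.0, 0.1, -172.0]
wrist_force: [0.4, -0.3, -1.5]
width: 59.7
grasp_force: 30.0
```

{"api": "arm_command", "payload": {"plan": [0.5, -0.014, -0.002, 0.03, 0, 0.5, -0.014, -0.002, 0.03, 0, 0.5, 0, 0, 0, 0]}}

```text
time_s: 6.22
tcp_pos: [492.5, 252.9, 102.2]
eef_rot: [180.0, 0.1, -172.0]
wrist_force: [-0.3, -0.3, -1.9]
width: 59.0
grasp_force: 30.0
```

{"api": "arm_command", "payload": {"plan": [0.5, -0.014, -0.002, 0.03, 0, 0.5, -0.014, -0.002, 0.03, 0, 0.5, 0, 0, 0, 0]}}

```text
time_s: 6.47
tcp_pos: [491.4, 252.7, 103.8]
eef_rot: [180.0, 0.0, -172.0]
wrist_force: [-0.0, -0.4, -1.2]
width: 59.7
grasp_force: 30.0
```

{"api": "arm_command", "payload": {"plan": [0.5, 0.012, 0.002, 0.044, 0, 0.5, 0.012, 0.002, 0.044, 0, 0.5, 0, 0, 0, 0]}}

```text
time_s: 6.72
tcp_pos: [491.6, 252.7, 105.6]
eef_rot: [-180.0, -0.1, -172.0]
wrist_force: [0.6, 0.2, -6.4]
width: 59.7
grasp_force: 30.0
```

{"api": "arm_command", "payload": {"plan": [0.5, 0.012, 0.002, 0.044, 0, 0.5, 0, 0, 0, 0]}}

```text
time_s: 6.88
tcp_pos: [491.9, 252.7, 106.9]
eef_rot: [-180.0, -0.1, -172.0]
wrist_force: [1.0, 0.5, -8.7]
width: 59.7
grasp_force: 30.0
```

{"api": "arm_command", "payload": {"plan": [0.5, 0.012, 0.002, 0.044, 0, 0.5, 0, 0, 0, 0]}}

```text
time_s: 7.05
tcp_pos: [492.3, 252.8, 108.5]
eef_rot: [-180.0, -0.1, -172.0]
wrist_force: [1.3, 0.5, -9.2]
width: 59.9
grasp_force: 30.0
```

{"api": "arm_command", "payload": {"plan": [0.5, 0.014, 0.002, 0.04, 0, 0.5, 0, 0, 0, 0, 0.5, 0, 0, 0, 0]}}

```text
time_s: 7.3
tcp_pos: [492.8, 252.9, 109.9]
eef_rot: [-180.0, -0.1, -172.0]
wrist_force: [-0.8, 0.2, -8.5]
width: 59.8
grasp_force: 30.0
```

```bash
python3 - <<'E'
from h import *
f=grab("scene","s4"); s=manip.get_state(); print(s["tcp_pos"],s["wrist_force"])
a=cv2.resize(f["color"][140:290,180:340,::-1],None,fx=4,fy=4,interpolation=cv2.INTER_CUBIC); cv2.imwrite("pics/m4.png",a)
E
```

```text
[492.81997509 252.87577205 109.89575923] [-0.45441188 -0.62151878 -8.17969308]
```

View pics/m4.png

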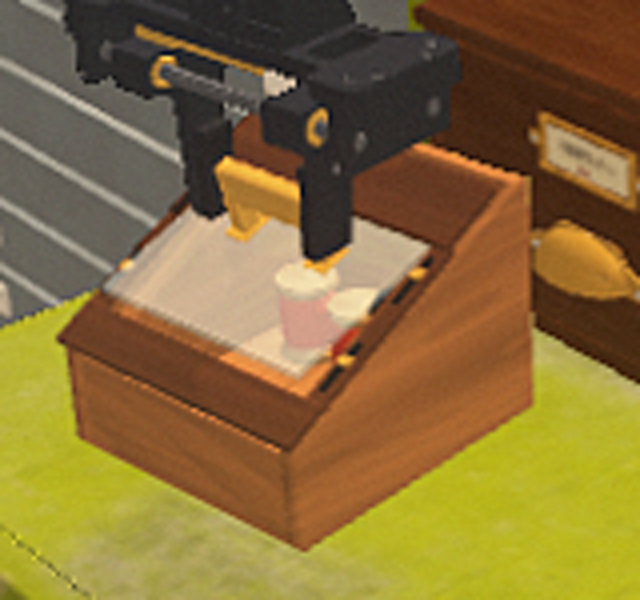

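{"api": "arm_command", "payload": {"plan": [0.5, 0, 0, -0.03, 0, 0.5, 0, 0, -0.03, 0, 0.5, -0.064, -0.009, -0.0176, 0, 0.5, -0.064, -0.009, -0.0176, 0, 0.5, 0, 0, 0, 0]}}

```text
time_s: 7.77
tcp_pos: [489.7, 252.6, 107.8]
eef_rot: [180.0, 0.1, -172.0]
wrist_force: [-0.2, -0.2, -1.4]
width: 59.4
grasp_force: 30.0
```

{"api": "arm_command", "payload": {"plan": [0.5, -0.064, -0.009, -0.0176, 0, 0.5, -0.064, -0.009, -0.0176, 0, 0.5, -0.064, -0.009, -0.0176, 0, 0.5, 0, 0, 0, 0]}}

```text
time_s: 8.1
tcp_pos: [483.1, 251.6, 105.4]
eef_rot: [-180.0, -0.0, -172.0]
wrist_force: [0.3, 0.5, -1.3]
width: 59.4
grasp_force: 30.0
```

{"api": "arm_command", "payload": {"plan": [0.5, -0.096, -0.013, -0.026, 0, 0.5, -0.096, -0.013, -0.026, 0, 0.5, -0.096, -0.013, -0.026, 0, 0.5, -0.096, -0.013, -0.026, 0, 0.5, 0, 0, 0, 0]}}

```text
time_s: 8.52
tcp_pos: [471.1, 250.0, 102.1]
eef_rot: [-180.0, -0.1, -172.0]
wrist_force: [-0.5, 0.4, -1.7]
width: 59.6
grasp_force: 30.0
```

{"api": "arm_command", "payload": {"plan": [0.5, -0.096, -0.013, -0.026, 0, 0.5, -0.096, -0.013, -0.026, 0, 0.5, -0.096, -0.013, -0.026, 0, 0.5, -0.096, -0.013, -0.026, 0, 0.5, 0, 0, 0, 0]}}

```text
time_s: 8.93
tcp_pos: [459.6, 248.4, 99.0]
eef_rot: [-180.0, -0.1, -172.0]
wrist_force: [-0.0, 0.3, -1.9]
width: 59.6
grasp_force: 30.0
```

{"api": "arm_command", "payload": {"plan": [0.5, -0.1, -0.014, -0.025, 0, 0.5, -0.1, -0.014, -0.025, 0, 0.5, -0.1, -0.014, -0.024, 0, 0.5, -0.1, -0.014, -0.024, 0, 0.5, 0, 0, 0, 0]}}

```text
time_s: 9.35
tcp_pos: [447.6, 246.7, 96.1]
eef_rot: [-180.0, -0.1, -172.0]
wrist_force: [-0.4, -0.7, -1.7]
width: 60.2
grasp_force: 30.0
```

{"api": "arm_command", "payload": {"plan": [0.5, 0, 0, 0.3, 0, 0.5, 0, 0, 0.6, 0, 0.5, 0, 0, 0.6, 0, 0.5, 0, 0, 0.5, 0, 0.5, 0.1, -0.3, 0.2, 0, 0.5, 0.1, -0.6, 0, 0, 0.5, 0.1, -0.7, 0, 0, 0.5, 0.1, -0.7, 0, 0, 0.5, 0.1, -0.7, 0, 0, 0.5, 0.1, -0.7, 0, 0]}}

```text
time_s: 10.18
tcp_pos: [466.6, 134.3, 162.5]
eef_rot: [-180.0, 0.0, -172.0]
wrist_force: [0.3, 0.1, -1.4]
width: 59.7
grasp_force: 30.0
```

{"api": "arm_command", "payload": {"plan": [0.5, 0.1, -0.7, 0, 0, 0.5, 0.1, -0.7, 0, 0, 0.5, 0, -0.7, 0, 0, 0.5, 0, -0.4, 0, 0, 0.5, 0, 0, 0, 0, 0.5, 0, 0, 0, 0]}}

```text
time_s: 10.68
tcp_pos: [472.5, 60.0, 162.4]
eef_rot: [180.0, -0.0, -172.1]
wrist_force: [-0.2, 0.6, -1.9]
width: 59.8
grasp_force: 30.0
```

```bash
python3 - <<'E'
from h import *
f=grab("scene","s5"); s=manip.get_state(); print(s["tcp_pos"],s["wrist_force"])
E
```

```text
[472.48694323  60.68639315 162.40200701] [-0.49265203  0.06571082 -2.18393353]
```

View pics/s5.png

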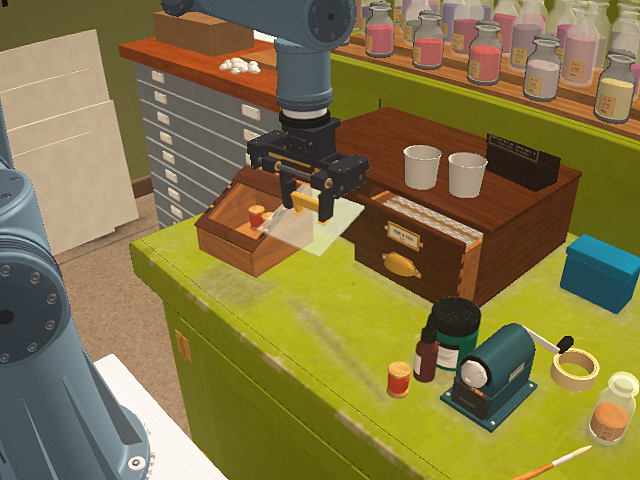

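{"api": "arm_command", "payload": {"plan": [0.5, 0, 0, -0.5, 0, 0.5, 0, 0, -0.8, 0, 0.5, 0, 0, -0.8, 0, 0.5, 0, 0, -0.8, 0, 0.5, 0, 0, -0.6, 0, 0.5, 0, 0, -0.3, 0, 0.5, 0, 0, 0, 0, 0.5, 0, 0, 0, 0]}}

```text
time_s: 11.4
tcp_pos: [472.6, 61.3, 48.5]
eef_rot: [180.0, -0.0, -172.0]
wrist_force: [-0.9, -0.1, -0.9]
width: 59.7
grasp_force: 30.0
```

{"api": "arm_command", "payload": {"plan": [0.5, 0, 0, -0.1, 0, 0.5, 0, 0, -0.1, 0, 0.5, 0, 0, -0.1, 0, 0.5, 0, 0, 0, 0]}}

```text
time_s: 11.73
tcp_pos: [472.6, 60.8, 39.4]
eef_rot: [-180.0, 0.0, -172.0]
wrist_force: [0.6, -0.2, -1.1]
width: 59.8
grasp_force: 30.0
```

{"api": "arm_command", "payload": {"plan": [0.5, 0, 0, -0.1, 0, 0.5, 0, 0, -0.1, 0, 0.5, 0, 0, 0, 0]}}

```text
time_s: 11.98
tcp_pos: [472.9, 60.7, 33.4]
eef_rot: [-180.0, 0.0, -172.0]
wrist_force: [0.4, -0.1, 1.0]
width: 59.6
grasp_force: 30.0
```

Foot touches at TCP z ≈ 34 as predicted; now ease down to flat (≈17–18).

{"api": "arm_command", "payload": {"plan": [0.5, 0, 0, -0.07, 0, 0.5, 0, 0, -0.07, 0, 0.5, 0, 0, -0.07, 0, 0.5, 0, 0, 0, 0]}}

```text
time_s: 12.32
tcp_pos: [474.6, 60.6, 28.0]
eef_rot: [-179.9, 0.2, -172.0]
wrist_force: [4.0, 0.7, 4.7]
width: 59.4
grasp_force: 30.0
```

{"api": "arm_command", "payload": {"plan": [0.5, 0, 0, -0.07, 0, 0.5, 0, 0, -0.07, 0, 0.5, 0, 0, 0, 0]}}

```text
time_s: 12.57
tcp_pos: [473.4, 60.7, 23.2]
eef_rot: [-180.0, 0.1, -172.0]
wrist_force: [3.4, 1.0, 4.2]
width: 59.2
grasp_force: 30.0
```

{"api": "arm_command", "payload": {"plan": [0.5, 0, 0, -0.07, 0, 0.5, 0, 0, -0.07, 0, 0.5, 0, 0, 0, 0, 0.5, 0, 0, 0, 0]}}

```text
time_s: 12.9
tcp_pos: [472.1, 60.8, 18.4]
eef_rot: [180.0, -0.0, -172.0]
wrist_force: [2.3, -1.2, 3.8]
width: 59.8
grasp_force: 30.0
```

{"api": "arm_command", "payload": {"plan": [0.5, 0, 0, -0.04, 0, 0.5, 0, 0, -0.03, 0, 0.5, 0, 0, 0, 0]}}

```text
time_s: 13.15
tcp_pos: [472.3, 60.9, 16.4]
eef_rot: [180.0, -0.0, -172.0]
wrist_force: [1.6, 1.0, 2.7]
width: 59.4
grasp_force: 30.0
```

{"api": "arm_command", "payload": {"plan": [0.5, 0, 0, -0.03, 0, 0.5, 0, 0, -0.03, 0, 0.5, 0, 0, 0, 0]}}

```text
time_s: 13.4
tcp_pos: [472.6, 60.9, 15.3]
eef_rot: [180.0, -0.0, -172.0]
wrist_force: [-0.1, 0.0, 11.1]
width: 59.7
grasp_force: 30.0
```

{"api": "arm_command", "payload": {"plan": [0.5, 0, 0, 0.04, 0, 0.5, 0, 0, 0, 0, 0.3, 0, 0, 0, 0, 0.2, 0, 0, 0, 0, 0.15, 0, 0, 0, 0, 0.1, 0, 0, 0, 0, 0.1, 0, 0, 0, 0]}}

```text
time_s: 13.98
tcp_pos: [472.1, 60.9, 15.7]
eef_rot: [180.0, -0.0, -172.0]
wrist_force: [-0.0, -0.6, 0.7]
width: 79.2
grasp_force: 0.0
```

{"api": "arm_command", "payload": {"plan": [0.1, 0, 0, 0.2, 0, 0.1, 0, 0, 0.4, 0, 0.1, 0, 0, 0.7, 0, 0.1, 0, 0, 0.8, 0, 0.1, 0, 0, 0.8, 0, 0.1, 0, 0, 0.8, 0, 0.1, 0, 0, 0.5, 0, 0.1, 0, 0, 0, 0, 0.1, 0, 0, 0, 0]}}

```text
time_s: 14.73
tcp_pos: [473.1, 60.8, 142.8]
eef_rot: [-180.0, 0.1, -172.0]
wrist_force: [0.1, 0.5, -0.6]
width: 79.3
grasp_force: 0.0
```

```bash
python3 - <<'E'
from h import *
f=grab("scene","s6"); s=manip.get_state(); print(s["tcp_pos"],s["wrist_force"],s["width"])
E
```

```text
[472.15396408  60.84655854 141.5801898 ] [-0.26011773  0.56179945 -0.2850302 ] 79.4896798303755
```

View pics/s6.png

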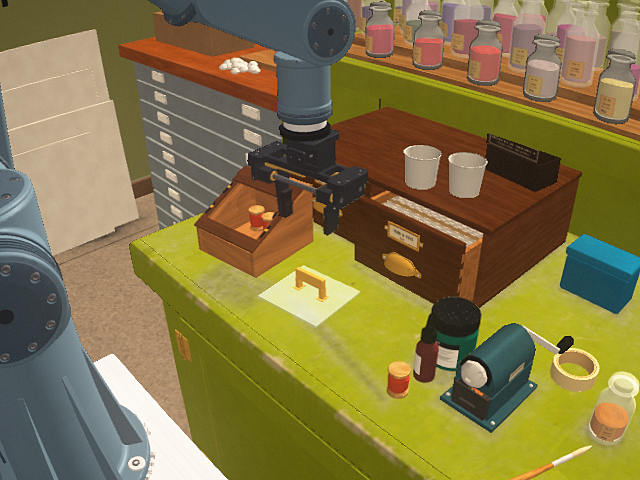

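The pane lies flat on the counter with its handle up, at about (310,294). The gripper is clear of it, and the jar, dropper bottle and spool have not moved.

```bash
python3 -c "
from workcell import manip
print(manip.close_job())"
```

```text
the job is handed in; nothing more can be done
None
```

The pane is out of the case and lies flat, handle up, on the counter to the right of it; the jar, dropper bottle and spool were not moved, and the job is handed in (no verdict came back).

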